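# Try the plug gauge and sort the two grinder collars

## Robot

A 6-joint arm with a two-finger parallel gripper is mounted at the origin on the work surface. World frame = base frame: x ahead of the robot, y to its left, z up, the work surface at z = 0. Lengths are in m, angles in degrees, forces in N, time in s.
With the tool pointing down it reaches from about 0.25 to 0.725 m from the base axis. Payload 9.7 kg.
Tool frame: the origin (TCP) lies between the finger pads; the fingertips stand 25 mm ahead of it and the grasp point (between the pads) lies 6 mm ahead of it; z points along the fingers, y is the line along which they close (so a half turn about z gives the same grasp; the last joint's range is limited). The gripper opens to 85 mm and grips with 20 to 120 N. Pads are 22 mm wide; open, the fingers measure 114 mm over their backs; the gripper's body (76 mm by 85 mm) begins 54 mm behind the grasp point. The pads swing forward as they close: fully open they stand 13 mm farther back than shut.
Start: joints at [64.114, 4.979, 10.078, 95.1, 0, 90], TCP at [0.24, 0.495, 0.256] pointing down, gripper open.
Joint ranges: [-179.16, 179.16], [-48.56, 103.87], [-65.8, 70.77], [-126.05, 130.52], [-82.76, 87.17], [-180, 180]. Speed limits (degrees/s): [127.2, 127.2, 147.25, 180, 180, 180].

## Interface

Orientations are given as [roll, pitch, yaw] about the fixed x, y, z axes, in that order (R = Rz(yaw) Ry(pitch) Rx(roll)).
In Python, from workcell import bot, cam, job gives the robot as it stands (bot), with the cameras (cam) and the job (job).
- The arm moves only by the tool pendant, called as name(argument=value, ...), one argument or row to a line, values as JSON. Schema: {"type":"object","properties":{"motion":{"type":"string"},"squeeze":{"type":"number"},"only":{"type":"string"},"quiet":{"type":"boolean"},"lines":{"type":"string"}},"required":["motion"],"additionalProperties":false}. motion is a string of 1 to 5 rows, parted by semicolons, with the numbers parted by spaces; each row has 5 numbers: dx, dy, dz in normalised numbers (1 is 0.75 m), then a turn about the tool's z in shares of 360 degrees (1.0 is 360 degrees), then the finger opening in m; each row is the pose to reach, as a shift and turn from the pose commanded when the call began, along the tool's axes at that moment; what a row does not reach only later rows make up. A row lasts 1/12 s, in which the tool goes at most 0.0417 m and 7.16 degrees, less where a joint would pass 70% of its speed; a pose out of reach is approached as far as the arm can. The fingers move at their own pace and stop on an object; squeeze is the grip in N (left out, the last holds). Time passes only in rows, so rows that do not move let the fingers close. The tool returns the time, the measured TCP pose, the force, the opening and the grip force at its end. only (a regular expression) keeps the lines of the reply that match it, lines (a string "A,B") keeps lines A to B, and quiet returns only ok. Input that does not fit is refused with a message, and nothing moves.
- bot.get_obs(): the state, without advancing time (a new reading comes with each control period).
- cam.camera(name): name is "scene" or "top" or "wrist"; returns the picture (480x640x3 uint8, blue, green, red); there is no depth.
- cam.camera_info(name): a dict with "mtx" (3x3 intrinsics, pixels), "k1" (the pictures are not rectified: a ray, as slopes to the right and down, at radius r is drawn at 1 + k1 r^2 times it, then the intrinsics apply), "extrinsics" (4x4, takes a point from camera to world coordinates). Camera axes: x right, y down, z forward; pixel columns grow to the right and rows downward; lengths in m; the calibration is good to about 2 mm. A picture is of the moment at which its call begins: read the wrist's pose just before it. camera_info takes no time and is no camera call; for the wrist camera it gives the pose at the moment of the call.
- job.job_done(): hands the job in; it is judged then, once.
The state is a dict: "time": time; "q": joint angles; "qd": joint speeds; "joint_efforts": joint torques, N m; "ee_pos": TCP position; "tcp_rot": TCP orientation; "wrist_force": force on the tool from outside, world axes, zero at the start; "torque": the same for the moment, N m; "opening": finger opening in m; "grasp_force": force on a finger pad.
Only numpy, scipy, OpenCV 4.12 (cv2) and the standard library are available. Lean on these libraries where they do the work, as an engineer would, in place of code of your own. Each camera call takes 0.05 s, during which the arm holds its last target. There are 200 camera calls.

## Task

Two steel spacer collars on the grinding bench differ only in their bores. First try the plug gauge that stands in its block, and leave it standing fully home, flange down, in the collar whose bore takes it, with that collar left in its place on the bench; then put the other collar, whose bore is too tight, flat in the empty square grey scrap tray and let go.

Things in the scene. Friction and masses are not known exactly. Their poses are not given: they have to be found in the camera images.
- gauge: Upright round steel plug gauge, 84 mm tall, 0.3 kg. Origin: centre of the pin's bottom end; z up its axis. Upward from there: nose tapering from 12 to 27 mm diameter by 14 mm, pin 27 mm diameter to 28 mm, flange 42 mm diameter from 28 to 34 mm, dark handle 22 mm diameter from 34 to 84 mm (grip at about 60 mm). It starts in the block with its flange on the block's top, origin 8 mm above the bench.
- block: Parking block for the gauge: fixed bare aluminium, 60 x 60 mm, 36 mm high, with one upright 32 mm hole in the middle from which the gauge lifts straight out. Origin at the centre of the underside, z up.
- wide_collar: Loose steel ring collar, 56 mm outside diameter, 34 mm high, 0.44 kg, standing flat on the bench, bore upright. Its through bore is 32 mm diameter: the gauge's pin goes in until the flange rests on the collar's top (gauge origin then 6 mm above the collar's origin). Origin at the centre of the underside, z up along the bore.
- tight_collar: Loose steel ring collar, 56 mm outside diameter, 34 mm high, 0.60 kg, standing flat on the bench, same as the other outside, but its through bore is 17 mm diameter: only some 5 mm of the gauge's nose goes in. Origin at the centre of the underside, z up along the bore.
- tray: Scrap tray: fixed open grey metal tray, 170 x 170 mm outside, 35 mm high, walls and floor about 5 mm thick, empty. Origin at the centre of its underside, x and y along its sides, z up.

How it is judged (in metres and radians):
On the way, in this order (a step that is already met when the one before it is completed fails the run):
1. the gauge stands fully home in the wide-bored collar (horizontal distance between gauge and wide_collar below 0.008 m and z of gauge in the frame of wide_collar below 0.011 m and angle between gauge's own z axis and vertical below 0.17 rad), for 0.2 s.
2. the tight collar lies flat in the scrap tray (x of tight_collar in the frame of tray between -0.065 and 0.065 m and y of tight_collar in the frame of tray between -0.065 and 0.065 m and z of tight_collar in the frame of tray below 0.015 m and angle between tight_collar's own z axis and vertical below 0.17 rad), for 0.2 s.
At the end, for the whole second after the job is handed in: The gauge stands upright (within 10 degrees) in the wide collar's bore, at most 5 mm short of its flange resting on the collar; the wide collar stands on the bench within 40 mm of where it began; the tight collar lies flat (within 10 degrees) on the scrap tray's floor; all at rest (all of step 1 and all of step 2 and distance of wide_collar from where it was at the start of the episode below 0.04 m and angle between wide_collar's own z axis and vertical below 0.17 rad and linear speed of each of gauge, tight_collar below 0.02 m/s); the robot touches nothing.
It also fails if it takes over 59 s, if anything falls off the work surface, if the arm or the gripper's body presses on something with over 40 N, if the wrist force passes 120 N, or if a joint passes its speed limit or range.

## Working session

There is one attempt and no reset: what is moved stays moved. The work goes in short steps, Python scripts to look and compute and a tool call to move; the robot and the scene stay as the last step left them, time stands still between calls to the robot, and variables do not carry over. Pictures are saved under pics/ and viewed, at most 10 in all, crops included, and the job is handed in when it is done.

```bash
ls; mkdir -p pics; python3 - <<'E'
from workcell import bot, cam, job
import cv2
o=bot.get_obs(); print(o['time'],o['ee_pos'],o['tcp_rot'],o['opening'])
for n in ("top","scene"):
    cv2.imwrite(f"pics/{n}0.png",cam.camera(n)); i=cam.camera_info(n); print(n,i)
E
```

```text
pics
workcell.py
0.0 [0.24003734 0.49462328 0.25558721] [-1.79923370e+02 -3.94527724e-04  1.54112013e+02] 0.08515835646278047
top {'mtx': array([[585.73517724,   0.        , 312.37343115],
       [  0.        , 585.73517724, 234.7484093 ],
       [  0.        ,   0.        ,   1.        ]]), 'k1': -0.07992501610651957, 'extrinsics': array([[-0.00871481, -0.99371982,  0.11155701,  0.42766433],
       [-0.99988143,  0.00724329, -0.01358922,  0.00536955],
       [ 0.01269583, -0.11166221, -0.99366512,  1.02644037],
       [ 0.        ,  0.        ,  0.        ,  1.        ]])}
scene {'mtx': array([[444.92387367,   0.        , 315.57423228],
       [  0.        , 444.92387367, 236.66251104],
       [  0.        ,   0.        ,   1.        ]]), 'k1': -0.02126680437365824, 'extrinsics': array([[-0.85647975,  0.43929525, -0.27103897,  0.74674027],
       [ 0.51614189,  0.73528511, -0.43926457,  0.35456715],
       [ 0.00632408, -0.51611578, -0.85649548,  0.68944687],
       [ 0.        ,  0.        ,  0.        ,  1.        ]])}
```

View pics/top0.png

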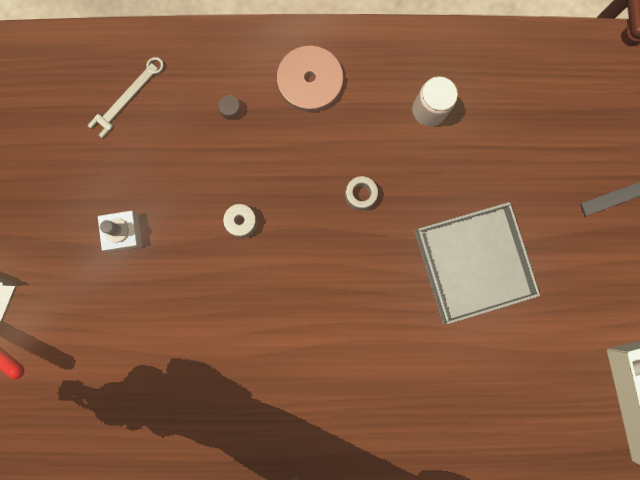

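View pics/scene0.png

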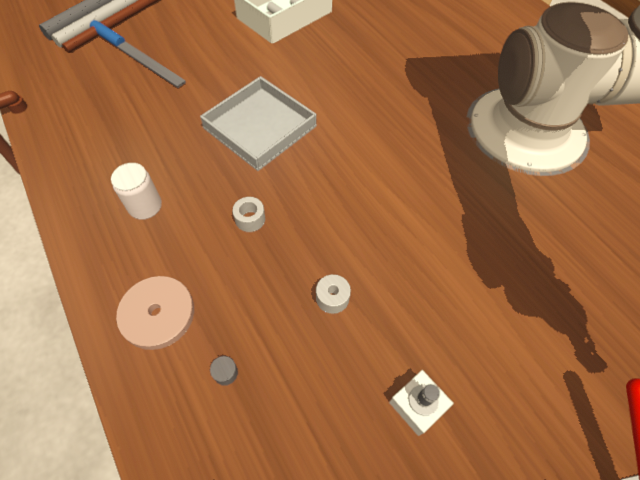

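The top view shows the wide collar at (362,193), the tight one at (239,220), the gauge handle's top at (107,227) on the block at (118,231), and the tray at (478,263). The scene view agrees: (248,213), (333,293), (429,393) and (259,122).

```bash
cat > h.py <<'E'
import numpy as np, cv2
from scipy.optimize import fsolve
from scipy.spatial.transform import Rotation as R
from workcell import bot, cam, job
def proj(P,i):
    E=i['extrinsics']; p=(np.asarray(P)-E[:3,3])@E[:3,:3]; s=p[:,:2]/p[:,2:]
    s=s*(1+i['k1']*(s**2).sum(1,keepdims=True)); return s@i['mtx'][:2,:2].T+i['mtx'][:2,2]
def ray(px,z,i):
    u=cv2.undistortPoints(np.array([[px]],float),i['mtx'],np.array([i['k1'],0,0,0]))[0,0]
    E=i['extrinsics']; d=E[:3,:3]@[u[0],u[1],1]; return E[:3,3]+d*(z-E[2,3])/d[2]
def cyl(x,y,r,z0,z1):
    a=np.linspace(0,2*np.pi,60); c=np.c_[x+r*np.cos(a),y+r*np.sin(a)]
    return np.r_[np.c_[c,c[:,0]*0+z0],np.c_[c,c[:,0]*0+z1]]
def cen(pts):
    m=cv2.moments(cv2.convexHull(pts.astype(np.float32))); return np.array([m['m10'],m['m01']])/m['m00'],m['m00']
def blob(img,px,smax=90,vmin=0):
    hsv=cv2.cvtColor(img,cv2.COLOR_BGR2HSV); m=((hsv[...,1]<smax)&(hsv[...,2]>=vmin)).astype(np.uint8)
    n,l,st,c=cv2.connectedComponentsWithStats(m)
    k=min(range(1,n),key=lambda k:np.min(np.hypot(*(np.argwhere(l==k)[:,::-1]-px).T)) if st[k,4]>60 else 1e9)
    ct=max(cv2.findContours((l==k).astype(np.uint8),0,1)[0],key=len)[:,0]
    return cv2.convexHull(ct)[:,0]
def fit(hull,r,z0,z1,i,shape=cyl):
    c,a=cen(hull); g=ray(c,z1,i)[:2]
    s=fsolve(lambda q:cen(shape(q[0],q[1],r,z0,z1) @ np.eye(3) if 0 else proj(shape(q[0],q[1],r,z0,z1),i))[0]-c,g)
    return s, a/cen(proj(shape(*s,r,z0,z1),i))[1]
E
python3 - <<'E'
from h import *
px={'top':dict(wide=(350,193),tight=(228,220),tray=(478,263)),'scene':dict(wide=(237,215),tight=(322,296),tray=(259,122))}
for n in px:
    im=cv2.imread(f'pics/{n}0.png'); i=cam.camera_info(n)
    for k,p in px[n].items():
        h=blob(im,p)
        if k=='tray':
            rc=cv2.minAreaRect(h); print(n,k,rc, ray(cen(h)[0],.02,i)); print([ray(b,.035,i)[:2].round(3) for b in cv2.boxPoints(rc)])
        else: print(n,k,fit(h,.028,0,.034,i))
    hp={'top':(107,227),'scene':(431,389)}[n]; print(n,'gauge',ray(hp,.092,i),'block',ray({'top':(118,231),'scene':(422,402)}[n],.036,i))
t=cv2.resize(cv2.imread('pics/top0.png')[200:262,80:150],None,fx=5,fy=5); s=cv2.resize(cv2.imread('pics/scene0.png')[365:440,380:460],None,fx=5,fy=5)
c=np.zeros((375,750,3),np.uint8); c[:310,:350]=t; c[:,350:]=s; cv2.imwrite('pics/g.png',c)
E
```

```text
top wide (array([ 0.61140135, -0.09248359]), 0.9401142317012076)
top tight (array([0.56473515, 0.1158578 ]), 0.9422486238887795)
top tray ((476.7900695800781, 262.49468994140625), (100.4966049194336, 101.79829406738281), 73.0091781616211) [ 0.48939008 -0.29335447  0.02      ]
[array([ 0.547, -0.181]), array([ 0.598, -0.354]), array([ 0.431, -0.398]), array([ 0.383, -0.227])]
top gauge [0.54759961 0.32456578 0.092     ] block [0.54773739 0.32436534 0.036     ]
scene wide (array([ 0.61340487, -0.09442661]), 0.9335916549945142)
scene tight (array([0.56603141, 0.11689438]), 0.9358595624735562)
scene tray ((258.96282958984375, 119.95169067382812), (78.89657592773438, 97.3098373413086), 52.4314079284668) [ 0.49274569 -0.28837851  0.02      ]
[array([ 0.603, -0.349]), array([ 0.379, -0.433]), array([ 0.388, -0.209]), array([ 0.591, -0.152])]
scene gauge [0.54815792 0.32442635 0.092     ] block [0.55160115 0.32905703 0.036     ]h.py:24: RuntimeWarning: The iteration is not making good progress, as measured by the 
 improvement from the last ten iterations.
  s=fsolve(lambda q:cen(shape(q[0],q[1],r,z0,z1) @ np.eye(3) if 0 else proj(shape(q[0],q[1],r,z0,z1),i))[0]-c,g)
```

View pics/g.png

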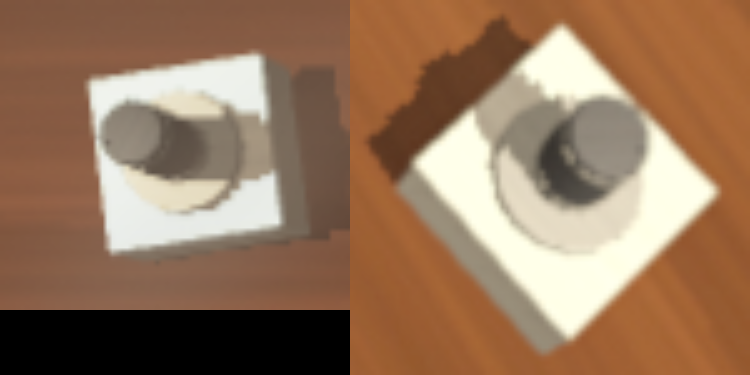

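Units first: shifts go in shares of 0.75 m and turns go in shares of 360 degrees. So -0.2 m / 0.75 = -0.2667, -0.04 m / 0.75 = -0.0533, 35 degrees / 360 = 0.0972.

pendant(
  motion="-0.0533 -0.0027 0 0.0194 0.085;-0.1067 -0.0053 0 0.0389 0.085;-0.16 -0.008 0 0.0583 0.085;-0.2133 -0.0107 0 0.0778 0.085;-0.2667 -0.0133 0 0.0972 0.085",
  squeeze=60,
)

```text
time: 0.52
ee_pos: [0.417, 0.3973, 0.256]
tcp_rot: [-180.0, 0.0, 118.8]
wrist_force: [0.4, -0.1, 0.7]
opening: 0.0852
grasp_force: 0.0
```

```bash
cat >> h.py <<'E'
def togo(x,y,z=None):
    o=bot.get_obs(); d=np.array([x,y,z if z is not None else o['ee_pos'][2]])-o['ee_pos']
    print('tool shift',(R.from_euler('xyz',o['tcp_rot'],degrees=True).as_matrix().T@d).round(4),'yaw',o['tcp_rot'][2].round(2),'t',o['time'])
E
python3 -c "
from h import *
i=cam.camera_info('scene'); print(ray((431.8,392.6),.092,i)); i=cam.camera_info('top'); print(ray((106.4,226.6),.092,i),ray((117.2,230.6),.036,i))
togo(.549,.326)"
```

```text
[0.55012398 0.32856101 0.092     ]
[0.54825946 0.32557225 0.092     ] [0.54843737 0.32577368 0.036     ]
tool shift [-0.1261  0.0814 -0.    ] yaw 118.79 t 0.5167
```

In the tool's units: -0.126 m / 0.75 = -0.168, -0.1 m / 0.75 = -0.1333, 28.8 degrees / 360 = 0.08.

pendant(
  motion="-0.0453 0.0293 0 0.0194 0.085;-0.0893 0.0573 0 0.0389 0.085;-0.1333 0.0853 0 0.0583 0.085;-0.168 0.1085 0 0.08 0.085;-0.168 0.1085 0 0.08 0.085",
)

```text
time: 0.93
ee_pos: [0.5522, 0.3248, 0.2543]
tcp_rot: [-180.0, 0.1, 89.6]
wrist_force: [-0.0, 1.2, -0.6]
opening: 0.0849
grasp_force: 0.0
```

```bash
python3 -c "
from h import *
togo(.549,.3265,.074); i=cam.camera_info('wrist'); print(i['extrinsics'],i['mtx'][0,0]); print(proj([[.549,.3265,.092],[.549,.3265,.042]],i)); cv2.imwrite('pics/w1.png',cam.camera('wrist'))"
```

```text
tool shift [ 0.002  -0.0031  0.1803] yaw 89.63 t 0.9333
[[ 9.99977703e-01 -6.32427467e-03 -2.14416335e-03  5.52102832e-01]
 [-6.67187186e-03 -9.59779934e-01 -2.80674126e-01  3.96139295e-01]
 [-2.82864697e-04  2.80682173e-01 -9.59800728e-01  3.71542576e-01]
 [ 0.00000000e+00  0.00000000e+00  0.00000000e+00  1.00000000e+00]] 386.4257290790237
[[314.32963569 223.68077147]
 [314.83714474 209.7637252 ]]
```

View pics/w1.png

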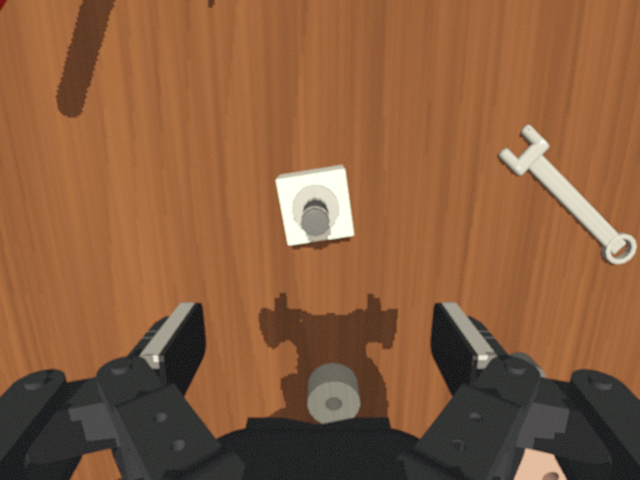

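The handle's top is at (315.5,221) against the predicted (314.3,223.7), so the gauge stands at about (0.550, 0.328).

In the tool's units: 0.12 m / 0.75 = 0.16, 0.002 m / 0.75 = 0.0027.

pendant(
  motion="0.0027 0.0013 0.04 0 0.085;0.0027 0.0013 0.08 0 0.085;0.0027 0.0013 0.12 0 0.085;0.0027 0.0013 0.16 0 0.085;0.0027 0.0013 0.16 0 0.085",
)

```text
time: 1.4
ee_pos: [0.5459, 0.3292, 0.1295]
tcp_rot: [-179.5, 0.3, 90.4]
wrist_force: [-1.3, -1.3, -1.0]
opening: 0.0847
grasp_force: 0.0
```

```bash
python3 -c "
from h import *
togo(.550,.328,.074)"
```

```text
tool shift [-0.0009  0.0046  0.0555] yaw 90.45 t 1.4
```

pendant(
  motion="0 0 0 0 0.05;0 0 0 0 0.05;0 0 0 0 0.05;0 0 0 0 0.05;0 0 0 0 0.05",
)

```text
time: 1.82
ee_pos: [0.5497, 0.3304, 0.138]
tcp_rot: [179.9, -0.1, 90.3]
wrist_force: [-0.1, -0.2, -0.4]
opening: 0.0502
grasp_force: 0.0
```

```bash
python3 -c "
from h import *
togo(.550,.328,.074)"
```

```text
tool shift [-0.0025  0.0002  0.064 ] yaw 90.32 t 1.8167
```

In the tool's units: 0.064 m / 0.75 = 0.0853, 0.055 m / 0.75 = 0.0733.

pendant(
  motion="-0.0033 0 0.0267 0 0.05;-0.0033 0 0.0533 0 0.05;-0.0033 0 0.0733 0 0.05;-0.0033 0 0.0853 0 0.05;-0.0033 0 0.0853 0 0.05",
)

```text
time: 2.23
ee_pos: [0.5484, 0.3271, 0.0706]
tcp_rot: [-179.9, 0.1, 90.3]
wrist_force: [-0.4, 0.1, -0.2]
opening: 0.05
grasp_force: 0.0
```

pendant(
  motion="0 0 0 0 0.05;0 0 0 0 0.01;0 0 0 0 0.01;0 0 0 0 0.01;0 0 0 0 0.01",
  squeeze=60,
)

```text
time: 2.65
ee_pos: [0.5498, 0.3279, 0.0738]
tcp_rot: [179.9, -0.1, 90.3]
wrist_force: [0.3, -0.5, 5.8]
opening: 0.0205
grasp_force: 58.4
```

pendant(
  motion="0 0 0 0 0.01;0 0 0 0 0.01;0 0 0 0 0.01",
  squeeze=60,
)

```text
time: 2.9
ee_pos: [0.5497, 0.3279, 0.0738]
tcp_rot: [179.9, -0.1, 90.3]
wrist_force: [-0.4, -0.4, 6.3]
opening: 0.021
grasp_force: 58.4
```

```bash
python3 -c "
from h import *
togo(.550,.328,.074)"
```

```text
tool shift [ 0.0001  0.0003 -0.0002] yaw 90.31 t 2.9
```

In the tool's units: -0.12 m / 0.75 = -0.16, -0.1 m / 0.75 = -0.1333.

pendant(
  motion="0 0 -0.02 0 0.01;0 0 -0.0533 0 0.01;0 0 -0.0933 0 0.01;0 0 -0.1333 0 0.01;0 0 -0.16 0 0.01",
)

```text
time: 3.32
ee_pos: [0.5493, 0.3276, 0.1953]
tcp_rot: [179.9, -0.1, 90.3]
wrist_force: [0.3, 1.1, -1.6]
opening: 0.0209
grasp_force: 58.9
```

pendant(
  motion="-0.04 0.0067 0 0 0.01;-0.0867 0.0133 0 0 0.01;-0.1333 0.02 0 0 0.01;-0.18 0.0267 0 0 0.01;-0.2267 0.0347 0 0 0.01",
)

```text
time: 3.73
ee_pos: [0.5757, 0.1562, 0.1922]
tcp_rot: [-180.0, 0.0, 90.3]
wrist_force: [0.9, 0.0, -3.0]
opening: 0.0206
grasp_force: 59.2
```

pendant(
  motion="-0.0467 0.0067 0 0 0.01;-0.0933 0.0133 0 0 0.01;-0.14 0.02 0 0 0.01;-0.1867 0.0267 0 0 0.01;-0.2267 0.0347 0 0 0.01",
)

```text
time: 4.15
ee_pos: [0.6027, -0.0144, 0.1922]
tcp_rot: [-180.0, 0.0, 90.3]
wrist_force: [0.1, 0.1, -0.9]
opening: 0.0206
grasp_force: 59.2
```

pendant(
  motion="0 0 0 0 0.01;0 0 0 0 0.01;0 0 0 0 0.01;0 0 0 0 0.01;0 0 0 0 0.01",
)

```text
time: 4.57
ee_pos: [0.6028, -0.0111, 0.1923]
tcp_rot: [-180.0, -0.0, 90.4]
wrist_force: [-0.3, -0.2, -3.1]
opening: 0.0207
grasp_force: 59.2
```

```bash
python3 -c "
from h import *
togo(.6124,-.0935,.15); i=cam.camera_info('wrist');cv2.imwrite('pics/w2.png',cam.camera('wrist')); print(proj([[.6124,-.0935,.034]],i))
T=bot.get_obs()['ee_pos']; print(T, proj([T-[0,0,.082-.0]],i))"
```

```text
tool shift [-0.0825  0.009   0.0423] yaw 90.4 t 4.5667
[[329.71631422 327.9281179 ]]
[ 0.60286276 -0.01110354  0.19232411] [[318.83359749 262.62814847]]
```

View pics/w2.png

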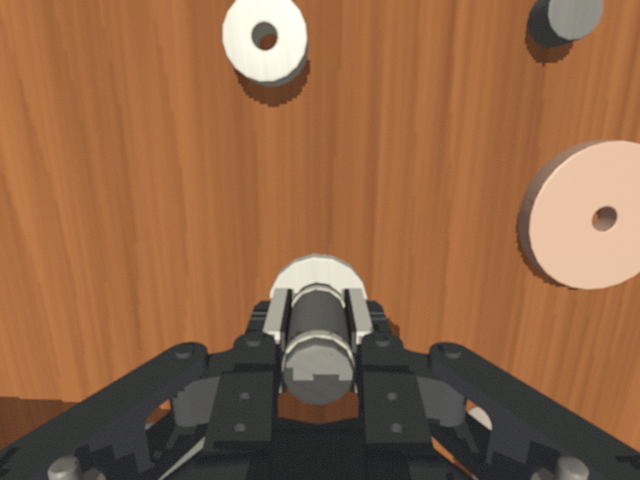

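The gauge is in hand, its flange spanning columns 270–368 with its top at row 254, and the tight collar is at (264,40). I will pass beyond the wide collar to see it in the wrist camera.

In the tool's units: -0.17 m / 0.75 = -0.2267, -0.035 m / 0.75 = -0.0467.

pendant(
  motion="-0.0467 0.004 0 0 0.01;-0.0933 0.0067 0 0 0.01;-0.14 0.0093 0 0 0.01;-0.1867 0.012 0 0 0.01;-0.2267 0.012 0 0 0.01",
)

```text
time: 5.03
ee_pos: [0.6131, -0.1833, 0.1923]
tcp_rot: [180.0, 0.0, 90.4]
wrist_force: [1.6, -0.4, -3.4]
opening: 0.0205
grasp_force: 59.2
```

pendant(
  motion="0 0 0 0 0.01;0 0 0 0 0.01;0 0 0 0 0.01;0 0 0 0 0.01;0 0 0 0 0.01",
)

```text
time: 5.45
ee_pos: [0.6131, -0.1808, 0.1925]
tcp_rot: [180.0, -0.0, 90.4]
wrist_force: [-0.3, -0.2, -2.3]
opening: 0.0209
grasp_force: 59.2
```

```bash
python3 -c "
from h import *
i=cam.camera_info('wrist');im=cam.camera('wrist');cv2.imwrite('pics/w3.png',im)
T=bot.get_obs()['ee_pos']; print(T); p=proj([[.6124,-.0935,.034]],i)[0]; print('wide pred',p)
c=proj(cyl(T[0],T[1],.021,T[2]-.038,T[2]-.032),i); print('flange pred',c.min(0),c.max(0))
m=blob(im,p-[0,40],90); print(cv2.boundingRect(m),fit(m,.028,0,.034,i))
cv2.imwrite('pics/w3.png',im)"
```

```text
[ 0.61308613 -0.18087239  0.19247741]
wide pred [318.38928399 102.65900399]
flange pred [269.47560932 250.94288814] [368.73720796 346.2123994 ]
(279, 59, 83, 87) (array([ 0.61337768, -0.09372724]), 0.9927883818646297)
```

View pics/w3.png

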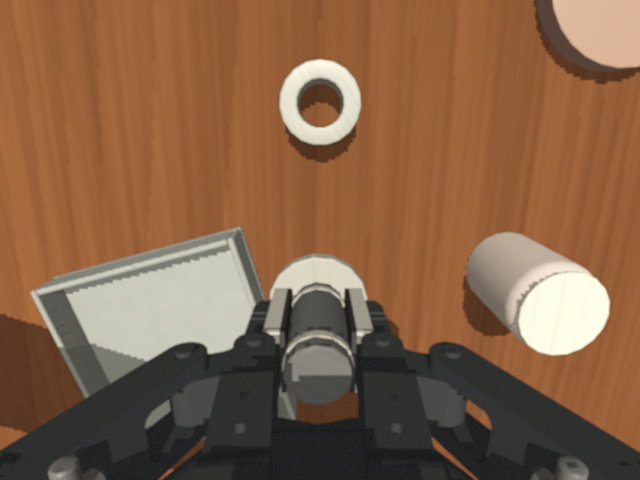

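The wide collar is at (320,102), giving (0.6134,-0.0937). The gauge sits about 1 mm behind the TCP in y.

In the tool's units: 0.0885 m / 0.75 = 0.118, 0.073 m / 0.75 = 0.0973.

pendant(
  motion="0.04 0 0 0 0.01;0.08 0 0 0 0.01;0.118 0.0011 0.04 0 0.01;0.118 0.0011 0.08 0 0.01;0.118 0.0011 0.0973 0 0.01",
)

```text
time: 5.92
ee_pos: [0.612, -0.0912, 0.1159]
tcp_rot: [-179.8, -0.0, 90.5]
wrist_force: [-0.8, -0.3, -3.7]
opening: 0.0204
grasp_force: 59.3
```

pendant(
  motion="0 0 0 0 0.01;0 0 0 0 0.01;0 0 0 0 0.01;0 0 0 0 0.01",
)

```text
time: 6.25
ee_pos: [0.6141, -0.0944, 0.1214]
tcp_rot: [179.8, 0.0, 90.3]
wrist_force: [0.4, 0.6, -3.3]
opening: 0.0209
grasp_force: 59.3
```

```bash
python3 -c "
from h import *
togo(.6132,-.0927,.074)"
```

```text
tool shift [ 0.0017 -0.001   0.0474] yaw 90.26 t 6.25
```

In the tool's units: 0.026 m / 0.75 = 0.0347, 0.024 m / 0.75 = 0.032.

pendant(
  motion="0.0007 -0.0007 0.008 0 0.01;0.0013 -0.0007 0.016 0 0.01;0.0013 -0.0007 0.024 0 0.01;0.0013 -0.0007 0.032 0 0.01;0.0013 -0.0007 0.0347 0 0.01",
)

```text
time: 6.67
ee_pos: [0.6121, -0.0926, 0.0917]
tcp_rot: [-179.9, -0.0, 90.3]
wrist_force: [0.3, -0.7, -2.3]
opening: 0.0204
grasp_force: 59.3
```

pendant(
  motion="0 0 0.004 0 0.01;0 0 0.008 0 0.01;0 0 0.012 0 0.01;0 0 0.012 0 0.01",
)

```text
time: 7.0
ee_pos: [0.6125, -0.0926, 0.0836]
tcp_rot: [-180.0, -0.0, 90.3]
wrist_force: [-0.5, 0.1, -2.2]
opening: 0.0207
grasp_force: 59.3
```

```bash
python3 -c "
from h import *
togo(.6132,-.0927,.074)"
```

```text
tool shift [-0.0001  0.0007  0.0096] yaw 90.32 t 7.0
```

In the tool's units: 0.0105 m / 0.75 = 0.014, 0.009 m / 0.75 = 0.012.

pendant(
  motion="0 0 0.004 0 0.01;0 0 0.008 0 0.01;0 0 0.012 0 0.01;0 0 0.014 0 0.01;0 0 0.014 0 0.01",
)

```text
time: 7.42
ee_pos: [0.6125, -0.0926, 0.0732]
tcp_rot: [-180.0, -0.0, 90.3]
wrist_force: [0.1, 0.0, -2.4]
opening: 0.0207
grasp_force: 59.3
```

pendant(
  motion="0 0 0 0 0.01;0 0 0 0 0.01",
)

```text
time: 7.58
ee_pos: [0.6128, -0.0926, 0.0739]
tcp_rot: [180.0, 0.0, 90.3]
wrist_force: [0.6, -0.4, -3.1]
opening: 0.0207
grasp_force: 59.3
```

In the tool's units: 0.0015 m / 0.75 = 0.002, 0.001 m / 0.75 = 0.0013.

pendant(
  motion="0 0 0.0013 0 0.01;0 0 0.002 0 0.01;0 0 0.002 0 0.05;0 0 0.002 0 0.05;0 0 0.002 0 0.05",
)

```text
time: 8.0
ee_pos: [0.6129, -0.0927, 0.0727]
tcp_rot: [180.0, 0.0, 90.3]
wrist_force: [0.1, -0.2, 0.1]
opening: 0.05
grasp_force: 0.0
```

pendant(
  motion="0 0 0 0 0.05;0 0 -0.0267 0 0.05;0 0 -0.0667 0 0.05;0 0 -0.1067 0 0.05;0 0 -0.1467 0 0.05",
)

```text
time: 8.42
ee_pos: [0.6124, -0.0926, 0.1836]
tcp_rot: [-180.0, -0.0, 90.3]
wrist_force: [0.8, 0.7, -0.2]
opening: 0.0501
grasp_force: 0.0
```

pendant(
  motion="0 0 0 0 0.085;0 0 0 0 0.085;0 0 0 0 0.085",
)

```text
time: 8.67
ee_pos: [0.6127, -0.0926, 0.1819]
tcp_rot: [-180.0, -0.0, 90.3]
wrist_force: [0.9, -0.1, -1.0]
opening: 0.0831
grasp_force: 0.0
```

```bash
python3 -c "
from h import *
i=cam.camera_info('wrist');im=cam.camera('wrist');cv2.imwrite('pics/w4.png',im); print(proj(cyl(.613,-.0935,.011,.09,.09),i).mean(0)); togo(.6132,-.0927,.2)
im=cam.camera('scene'); cv2.imwrite('pics/s4.png',cv2.resize(im[60:330,150:470],None,fx=2,fy=2))"
```

```text
[319.62382757 258.02997651]
tool shift [-0.0001  0.0008 -0.0188] yaw 90.31 t 8.7167
```

View pics/s4.png

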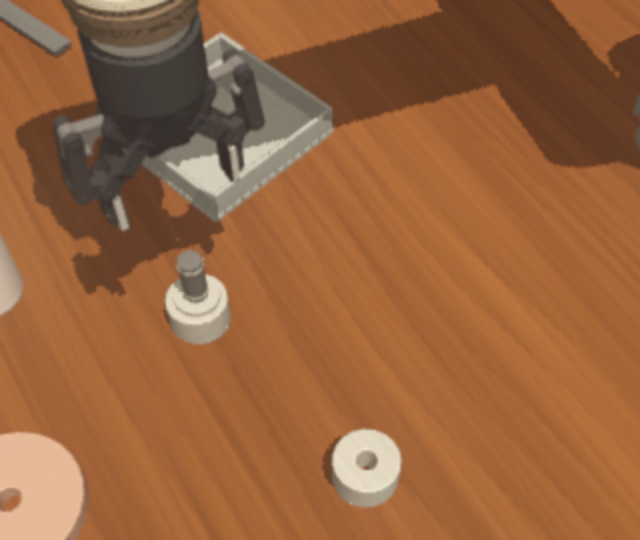

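The gauge stands home in the wide collar, flange on its rim at (198,290) in the crop; the tight collar is untouched at (366,467). Next, the tight collar.

In the tool's units: 0.19 m / 0.75 = 0.2533, 0.16 m / 0.75 = 0.2133.

pendant(
  motion="0.0533 -0.012 0 0 0.085;0.1067 -0.024 0 0 0.085;0.16 -0.036 0 0 0.085;0.2133 -0.048 0 0 0.085;0.2533 -0.056 0 0 0.085",
)

```text
time: 9.18
ee_pos: [0.5682, 0.0996, 0.1811]
tcp_rot: [-179.9, -0.0, 90.4]
wrist_force: [0.4, -0.5, 0.6]
opening: 0.0854
grasp_force: 0.0
```

pendant(
  motion="0.0253 -0.0053 0.0267 0 0.085;0.0253 -0.0053 0.0667 0 0.085;0.0253 -0.0053 0.1067 0 0.085;0.0253 -0.0053 0.1067 0 0.085;0.0253 -0.0053 0.1067 0 0.085",
)

```text
time: 9.6
ee_pos: [0.5641, 0.1159, 0.1005]
tcp_rot: [-179.7, 0.1, 90.3]
wrist_force: [-0.2, 0.4, 0.5]
opening: 0.0851
grasp_force: 0.0
```

pendant(
  motion="0 0 0 0 0.085;0 0 0 0 0.085",
)

```text
time: 9.77
ee_pos: [0.5665, 0.116, 0.1043]
tcp_rot: [179.9, -0.0, 90.3]
wrist_force: [0.2, 0.1, -0.6]
opening: 0.085
grasp_force: 0.0
```

```bash
python3 -c "
from h import *
togo(.5655,.1165,.028)
i=cam.camera_info('wrist');im=cam.camera('wrist');cv2.imwrite('pics/w5.png',im); print(proj(cyl(.5655,.1165,.028,.034,.034),i)[:60:15])"
```

```text
tool shift [ 0.0005 -0.0012  0.0763] yaw 90.28 t 9.7667
[[370.62702529 269.3740556 ]
 [315.29507218 216.35040855]
 [262.64248125 271.70094853]
 [320.52506245 317.88143404]]
```

View pics/w5.png

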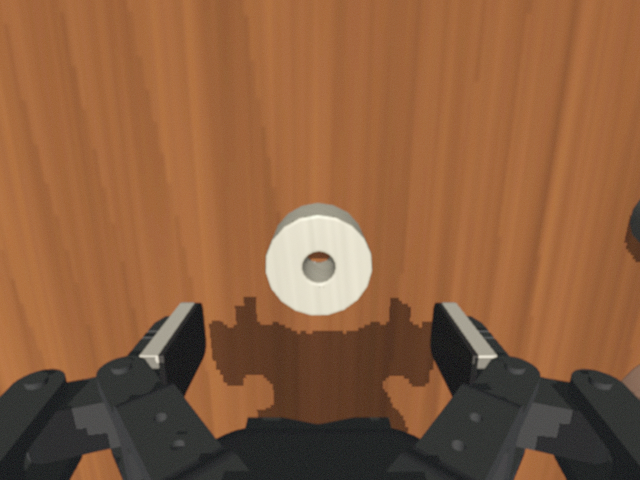

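The collar's top spans columns 266–371 and rows 215–315, within 1 mm of the prediction.

In the tool's units: 0.074 m / 0.75 = 0.0987, 0.0015 m / 0.75 = 0.002.

pendant(
  motion="0.002 -0.0007 0.04 0 0.085;0.002 -0.0007 0.0667 0 0.085;0.002 -0.0007 0.0867 0 0.085;0.002 -0.0007 0.0987 0 0.085;0.002 -0.0007 0.0987 0 0.085",
)

```text
time: 10.23
ee_pos: [0.5646, 0.1173, 0.0273]
tcp_rot: [-179.9, 0.0, 90.3]
wrist_force: [-0.3, -0.7, -0.6]
opening: 0.0848
grasp_force: 0.0
```

pendant(
  motion="0 0 0 0 0.085;0 0 0 0 0.04;0 0 0 0 0.04;0 0 0 0 0.04;0 0 0 0 0.04",
  squeeze=80,
)

```text
time: 10.65
ee_pos: [0.5663, 0.1178, 0.0304]
tcp_rot: [179.8, -0.0, 90.3]
wrist_force: [0.7, -1.2, 6.9]
opening: 0.0534
grasp_force: 84.5
```

pendant(
  motion="0 0 0 0 0.04;0 0 0 0 0.04;0 0 0 0 0.04",
  squeeze=80,
)

```text
time: 10.9
ee_pos: [0.5663, 0.1178, 0.0304]
tcp_rot: [179.8, -0.0, 90.3]
wrist_force: [0.5, -0.4, 8.2]
opening: 0.0537
grasp_force: 84.5
```

In the tool's units: -0.12 m / 0.75 = -0.16, -0.04 m / 0.75 = -0.0533.

pendant(
  motion="0 0 -0.02 0 0.04;0 0 -0.0533 0 0.04;0 -0.02 -0.0933 0 0.04;0 -0.04 -0.1333 0 0.04;0 -0.0533 -0.16 0 0.04",
)

```text
time: 11.32
ee_pos: [0.5242, 0.1174, 0.1507]
tcp_rot: [180.0, -0.0, 90.3]
wrist_force: [1.8, 1.7, -7.2]
opening: 0.0535
grasp_force: 87.5
```

pendant(
  motion="-0.04 -0.02 0 0 0.04;-0.0867 -0.0333 0 0 0.04;-0.1333 -0.0467 0 0 0.04;-0.18 -0.048 0 0 0.04;-0.2267 -0.048 0 0 0.04",
)

```text
time: 11.73
ee_pos: [0.4888, -0.0541, 0.1482]
tcp_rot: [-180.0, -0.0, 90.4]
wrist_force: [2.7, -0.4, -7.5]
opening: 0.0536
grasp_force: 87.4
```

pendant(
  motion="-0.0467 0 0 0 0.04;-0.0933 0 0 0 0.04;-0.14 0 0 0 0.04;-0.1867 0 0 0 0.04;-0.2267 0 0 0 0.04",
)

```text
time: 12.15
ee_pos: [0.4902, -0.2249, 0.1479]
tcp_rot: [-180.0, -0.0, 90.3]
wrist_force: [0.5, 0.1, -7.6]
opening: 0.0532
grasp_force: 87.4
```

pendant(
  motion="-0.04 0 0 0 0.04;-0.08 0 0 0 0.04;-0.0907 0 0 0 0.04;-0.0907 0 0 0 0.04;-0.0907 0 0 0 0.04",
)

```text
time: 12.57
ee_pos: [0.4908, -0.2907, 0.1476]
tcp_rot: [-179.9, -0.1, 90.3]
wrist_force: [0.4, 0.7, -8.2]
opening: 0.0536
grasp_force: 87.4
```

```bash
python3 -c "
from h import *
togo(.490,-.290,.037)"
```

```text
tool shift [ 0.0006 -0.0006  0.1106] yaw 90.25 t 12.5667
```

In the tool's units: 0.1 m / 0.75 = 0.1333, 0.09 m / 0.75 = 0.12.

pendant(
  motion="0 0 0.04 0 0.04;0 0 0.0733 0 0.04;0 0 0.1 0 0.04;0 0 0.12 0 0.04;0 0 0.1333 0 0.04",
)

```text
time: 12.98
ee_pos: [0.4905, -0.2889, 0.0462]
tcp_rot: [-179.9, -0.1, 90.4]
wrist_force: [-0.9, 0.0, -6.8]
opening: 0.0532
grasp_force: 87.2
```

pendant(
  motion="0 0 0 0 0.04;0 0 0 0 0.04;0 0 0.004 0 0.04;0 0 0.0093 0 0.04;0 0 0.012 0 0.04",
)

```text
time: 13.4
ee_pos: [0.4916, -0.2909, 0.0397]
tcp_rot: [179.9, 0.0, 90.3]
wrist_force: [-0.3, 0.0, -7.5]
opening: 0.0536
grasp_force: 87.4
```

pendant(
  motion="0 0 0 0 0.04;0 0 0 0 0.04",
)

```text
time: 13.57
ee_pos: [0.4913, -0.2908, 0.0394]
tcp_rot: [180.0, 0.0, 90.3]
wrist_force: [-0.5, 0.1, -6.5]
opening: 0.0535
grasp_force: 87.4
```

In the tool's units: 0.004 m / 0.75 = 0.0053, 0.003 m / 0.75 = 0.004.

pendant(
  motion="0 0 0.0013 0 0.04;0 0 0.0027 0 0.04;0 0 0.004 0 0.04;0 0 0.0053 0 0.04;0 0 0.0053 0 0.04",
)

```text
time: 13.98
ee_pos: [0.4913, -0.2909, 0.0355]
tcp_rot: [180.0, 0.0, 90.3]
wrist_force: [-1.6, 0.3, -3.8]
opening: 0.0535
grasp_force: 87.5
```

pendant(
  motion="0 0 0 0 0.07;0 0 0 0 0.07;0 0 0 0 0.07;0 0 0 0 0.07;0 0 -0.0267 0 0.07",
)

```text
time: 14.4
ee_pos: [0.4898, -0.2899, 0.0523]
tcp_rot: [-179.8, -0.1, 90.3]
wrist_force: [-0.0, 0.3, -1.3]
opening: 0.0699
grasp_force: 0.0
```

pendant(
  motion="0 0 -0.04 0 0.07;0 0 -0.08 0 0.07;0 0 -0.1333 0 0.07;0 0 -0.1733 0 0.07;0 0 -0.1733 0 0.07",
)

```text
time: 14.82
ee_pos: [0.4932, -0.2919, 0.1928]
tcp_rot: [179.5, 0.3, 90.3]
wrist_force: [-0.1, -1.0, 0.1]
opening: 0.0698
grasp_force: 0.0
```

pendant(
  motion="0 0 0 0 0.07;0 0 0 0 0.07;0 0 0 0 0.07;0 0 0 0 0.07",
)

```text
time: 15.15
ee_pos: [0.4908, -0.2905, 0.1839]
tcp_rot: [-179.9, -0.1, 90.3]
wrist_force: [0.3, 0.0, -0.7]
opening: 0.0701
grasp_force: 0.0
```

```bash
python3 -c "
from h import *
im=cam.camera('scene'); w=cam.camera('wrist'); c=np.zeros((480,800,3),np.uint8); c[:, :400]=cv2.resize(im[60:300,150:350],(400,480)); c[:300,400:]=cv2.resize(w,(400,300)); cv2.imwrite('pics/f.png',c)"
```

```text
(no output)
```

View pics/f.png

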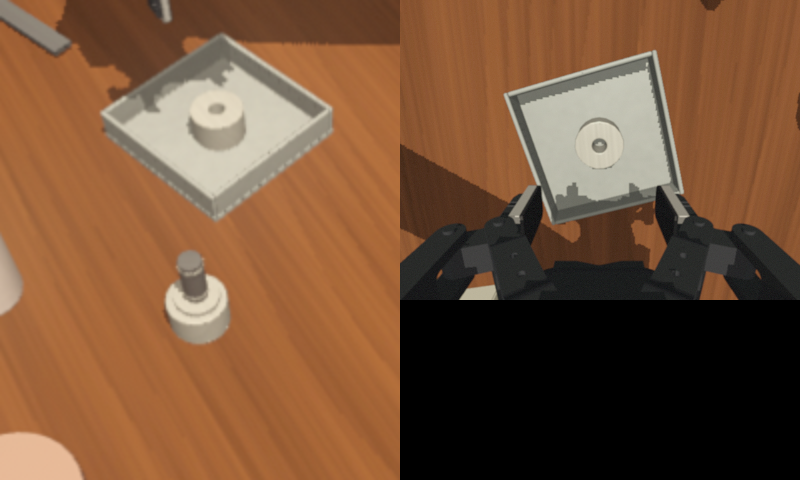

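The tight collar lies flat mid-tray at (217,118), and the gauge is home in the wide collar at (198,300).

```bash
python3 -c "
from workcell import bot, cam, job
print(job.job_done())"
```

```text
the job is handed in; nothing more can be done
None
```

The job is handed in at about 15 s of the 59 s allowed: the gauge stands fully home in the wide collar, the tight collar lies flat in the scrap tray, and the gripper is clear of everything; the hand-in returned no verdict.

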